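Index the desk carousel and open its hatch

ROBOT

A 6-joint arm with a two-finger parallel gripper is mounted at the origin on a cart in front of the work surface, level with it; the furniture and walls round the work are solid. World frame = base frame: x ahead of the robot, y to its left, z up, the work surface at z = 0. Lengths are in mm, angles in rad, forces in N, time in s.
With the tool pointing down it reaches from about 350 to 775 mm from the base axis. Payload 7.3 kg.
Tool frame: the origin (TCP) lies midway between the tips of the shut fingers; the grasp point (between the pads) lies hold_point_z behind it (hold_point_z is the distance from the TCP to the grasp point, in mm); z points along the fingers, y is the direction in which the jaws open and shut (so a half turn about z gives the same grasp; the last joint's range is limited). The gripper opens to 92 mm and grips with 3 to 60 N. Pads are 19 mm wide; open, the fingers measure 130 mm over their backs; the gripper's body (75 mm by 190 mm) begins 47 mm behind the grasp point.
Start: joints at [-1.405, 0.342, 1.524, -0, 1.275, -0.146], TCP at [161.078, -499.699, 226.741] pointing down, gripper open.
Joint ranges: [-2.53, 2.53], [-0.77, 2.02], [0.04, 2.7], [-1, 4.14], [0.28, 2.66], [-3.11, 3.11]. Speed limits (rad/s): [2.57, 2.57, 3.14, 3.14, 3.14, 3.14].

INTERFACE

Orientations are given as a 3x3 rotation matrix whose columns are the frame's x, y, z axes.
In Python, from station import state, snapshot, camera_params, close_job, regions_of, pinpoint, hold_point_z gives the robot as it stands.
- The arm moves only by the shell command python3 -m jog 'ROWS' [OPENING] [FORCE]. ROWS is JSON, one flat list of numbers, 4 for each row, row after row: the shift along the tool's x, y, z in m, then the turn about the tool's z in rad. A call has 1 to 12 rows; each row shifts and turns the commanded pose from where the row before left it, along the tool's axes as they then stand; what a row does not reach is not made up. A row lasts 1/8 s, in which the tool goes at most 62.5 mm and 10.7 degrees, less where a joint would pass 70% of its speed; a pose out of reach is approached as far as the arm can. A call with a gripper value outside its range is refused whole. OPENING is the opening, from 0 (shut) to 1 (fully open), set as the call begins (- or left out, the last holds). The fingers move at their own pace and stop on an object; FORCE is the grip in N (left out, the last holds). Time passes only in rows, so rows that do not move let the fingers close. It gives the time, the measured TCP pose, the force and the opening at its end, in the units of the state.
- state(): the state, without advancing time (a new reading comes with each control period).
- snapshot(name): name is "scene" or "top" or "wrist"; returns the picture (400x640x3 uint8, blue, green, red); there is no depth.
- camera_params(name): a dict with "intrinsics" (3x3 intrinsics, pixels), "extrinsics" (4x4, takes a point from camera to world coordinates). Camera axes: x right, y up, looking along -z (the intrinsics and any distortion apply to the point x, -y, -z); pixel columns grow to the right and rows downward; lengths in mm; the calibration is good to about 2 mm. A picture is of the moment at which its call begins: read the wrist's pose just before it. camera_params takes no time and is no camera call; for the wrist camera it gives the pose at the moment of the call.
- close_job(): hands the job in, once; it reports no verdict.
Trained networks look in the newest picture that a camera, given by its name, has taken for a name from the list of things; names that differ only in an ending like _2 or _b are one class to them, and where a whole thing is asked for, a point or a joint stands for the part that bears it (a point fixed in the world has none). Each returns a list of dicts, best first, with "p" (0 to 1); they miss things now and then, are a little off and sometimes report something else, mostly with a low value. They report only what shows in the picture. A call takes as long as a camera call.
- regions_of(camera, label): "pixels" (400x640 bool, what is visible of it) and "bbox" ([left, top, right, bottom] in pixels, round what is visible of it).
- pinpoint(camera, label): "uv" ([column, row] in pixels: a listed point, or the origin of a listed thing).
The state is a dict: "time_s": time; "q": joint angles; "joint_vel": joint speeds; "joint_torque": joint torques, N m; "tool_pos": TCP position; "ee_rot": TCP orientation; "contact_force": force on the tool from outside, world axes, zero at the start; "wrist_torque": the same for the moment, N m; "grip_width": opening from 0.0 (shut) to 1.0 (fully open).
Only numpy, scipy, OpenCV 4.12 (cv2) and the standard library are available. Lean on these libraries where they do the work, as an engineer would, in place of code of your own. Each camera call takes 0.05 s, during which the arm holds its last target.

TASK

Crank the handwheel of the desk carousel so that the compartment with the blue, yellow-rimmed ink pot comes to rest under the orange hatch, with the red crank handle stopped back at the white mark (one full turn moves the drum on by one compartment). Keep the hatch shut until then; afterwards slide the yellow thumb latch sideways, towards the near edge of the table, so that the sprung hatch flips open, and leave it all so. Do not disturb the stapler or the roll of orange tape.

Things in the scene. Friction and masses are not known exactly. Their poses are not given: they have to be found in the camera images.
- carousel: The fixed desk carousel: grey base, 256 x 400 mm; a drum under a clear fixed top plate (upper face 90 mm up, x -125 to 125, y -142 to 125 mm); post caps to 94 mm. Origin: on the drum's vertical axis at table level; z up. Along its own -y lies the hatch, along +y the grey gearbox with the handwheel. Its x and y axes are within 15 degrees of the world's.
- drum (a joint): Turn of the white drum (blue rim, 228 mm across, six compartments centred 74 mm from the axis, 60 degrees apart), rad, growing clockwise from above: one sixth of the handwheel's. At 0 an empty compartment is under the hatch; ink pot, jar and bell stand in any order 60, 120 and 180 degrees anticlockwise of it, so 1, 2 or 3 clockwise wheel turns bring the ink pot there.
- handwheel (a joint): Turn of the handwheel, rad, growing clockwise from above; at 0 the handle is at its mark; starts up to 0.4 off 0 either way. No stops. Geared 6:1: each full clockwise turn (+6.283) turns the drum one compartment clockwise, and there again is one compartment square under the hatch. Turns with 1 to 2 N at the handle and stays where it is left.
- wheel_center (a point): Point on the vertical axis of the dark handwheel (100 mm across its rim), 73 mm above the table, 187 mm along +y of the carousel's frame from its origin.
- crank_handle (a point): Middle of the upright red crank handle, 18 mm in diameter and 42 mm tall (82 to 124 mm above the table), standing on the handwheel's rim 45 mm from the wheel's axis. It spins freely about its own vertical axis, so it can be held and led round a circle without turning the hand.
- crank_mark (a point): Point on the grey gearbox's top (58 mm above the table) straight below where the crank handle stands when at its mark, 45 mm from the wheel's axis along the carousel's -x; the short white mark line on the gearbox lies just outside it.
- hatch_center (a point): Centre of the place under the hatch, at the drum floor's height (22 mm): where the ink pot's origin shall be, 74 mm along the carousel's -y from its origin.
- ink_pot: Blue round pot with a yellow rim, 61 mm across and 40 mm high, loose in one of the drum's compartments, carried round by it. Origin: centre of its underside.
- hatch_lid (a joint): Orange sprung hatch lid, 74 x 72 mm and 4 mm thick, lying on the clear top over an opening; hinged on its edge nearest the drum's axis. 0 = shut (held by the latch near 0.02), grows as it opens by its own weak spring (under 1 N at the edge) up to 1.75 rad, where it stays.
- latch (a joint): Travel of the thumb latch along the carousel's -x, m: starts between 0 and 0.004, stop at 0.024; the lid is released once it passes about 0.016. Slides with about 1 to 2 N and stays where it is left.
- latch_nub (a point): Middle of the latch's yellow thumb nub: 14 mm along its travel (carousel x), 12 mm across, 18 mm tall (97 to 115 mm above the table). It stands on the clear top outside the hatch, 130 mm from the drum's axis along -y; the lid's edge is 14 mm from the nub's near face. Its two sides along the travel are free for fingers (the flat latch base, 22 mm long, reaches 98 mm up).
- stapler: Red and black office stapler, 144 mm long, lying on the table beyond the handwheel, to the left; not to be disturbed. Origin: centre of its underside.
- orange_tape: Roll of orange tape, 100 mm across and 50 mm high, on the table to the right; not to be disturbed. Origin: centre of its underside.

How it is judged (in metres and radians):
On the way, in this order (a step that is already met when the one before it is completed fails the run):
1. the ink pot is brought under the shut hatch and the crank handle stands at its mark (horizontal distance between ink_pot and hatch_center below 0.03 m and horizontal distance between crank_handle and crank_mark below 0.018 m and value of joint hatch_lid below 0.15 rad and velocity of joint handwheel between -0.3 and 0.3 rad/s), for 0.2 s.
2. the latch is slid and the hatch springs open (value of joint hatch_lid above 1.4 rad), for 0.2 s.
At the end, for the whole second after the job is handed in: The ink pot's centre is within 30 mm (horizontally) of the hatch centre, the crank handle within 18 mm of its mark with the handwheel at rest, and the hatch lid stands open by more than 1.4 rad (horizontal distance between ink_pot and hatch_center below 0.03 m and horizontal distance between crank_handle and crank_mark below 0.018 m and value of joint hatch_lid above 1.4 rad and velocity of joint handwheel between -0.1 and 0.1 rad/s); the robot touches nothing.
It fails at once if the stapler is moved more than 30 mm (distance of stapler from where it was at the start of the episode above 0.03 m).
It fails at once if the orange tape is moved more than 30 mm (distance of orange_tape from where it was at the start of the episode above 0.03 m).
It also fails if it takes over 72 s, if anything falls off the work surface, if the arm or the gripper's body presses on something with over 40 N, if the wrist force passes 120 N, or if a joint passes its speed limit or range.

## Working session

There is one attempt and no reset: what is moved stays moved. The work goes in short steps, Python scripts to look and compute and a shell command to move; the robot and the scene stay as the last step left them, time stands still between calls to the robot, and variables do not carry over. Pictures are saved under pics/ and viewed, and the job is handed in when it is done.

```bash
mkdir -p pics; ls; cat > h.py <<'E'
import numpy as np, cv2
from station import *
def ray(cam,uv):
    P=camera_params(cam);K=np.array(P["intrinsics"],float);T=np.array(P["extrinsics"],float)
    d=np.linalg.inv(K)@np.array([uv[0],uv[1],1.0]); d=np.array([d[0],-d[1],-d[2]])
    return T[:3,3],T[:3,:3]@d
def atz(cam,uv,z):
    o,d=ray(cam,uv);return o+d*(z-o[2])/d[2]
def proj(cam,p):
    P=camera_params(cam);K=np.array(P["intrinsics"],float);T=np.array(P["extrinsics"],float)
    c=T[:3,:3].T@(np.array(p,float)-T[:3,3]); v=K@np.array([c[0],-c[1],-c[2]]); return v[:2]/v[2]
E
python3 - <<'E'
from h import *
import numpy as np
s=state();print({k:np.round(v,3).tolist() for k,v in s.items()}); print("hp",hold_point_z)
print(camera_params("scene").keys())
for c in("scene","top"):
    cv2.imwrite(f"pics/{c}0.png",snapshot(c))
    Z=dict(wheel_center=73,crank_handle=103,crank_mark=58,hatch_center=22,ink_pot=22,latch_nub=106,stapler=0,orange_tape=0,carousel=0)
    for n,z in Z.items():
        for r in pinpoint(c,n)[:2]: print(c,n,round(r["p"],2),np.round(r["uv"],1),np.round(atz(c,r["uv"],z),1))
E
```

```text
pics
{'time_s': 0.0, 'q': [-1.405, 0.343, 1.525, 0.0, 1.275, -0.146], 'joint_vel': [0.0, 0.001, 0.0, -0.001, 0.001, -0.001], 'joint_torque': [0.0, -43.125, -24.422, 0.072, 0.056, -0.0], 'tool_pos': [161.004, -499.271, 226.039], 'ee_rot': [[0.952, 0.307, -0.0], [0.307, -0.952, 0.002], [0.0, -0.002, -1.0]], 'contact_force': [0.286, 0.386, 0.13], 'wrist_torque': [-0.045, 0.024, -0.013], 'grip_width': 1.003}
hp 18.8
dict_keys(['intrinsics', 'extrinsics'])
scene wheel_center 0.73 [267.  237.6] [490.7 284.5  73. ]
scene wheel_center 0.24 [282.  252.4] [416.3 287.4  73. ]
scene crank_handle 0.4 [278.2 240.8] [423.9 291.5 103. ]
scene crank_mark 0.79 [279.1 254.1] [432.6 286.1  58. ]
scene crank_mark 0.36 [358.8 187.6] [586.3 -98.6  58. ]
scene hatch_center 0.79 [342.  223.2] [498.  39.  22.]
scene latch_nub 0.43 [359.4 188. ] [512.9 -33.4 106. ]
scene stapler 0.72 [204.3 294.6] [468.6 467.5   0. ]
scene orange_tape 0.84 [371.3 187.5] [ 646.9 -212.     0. ]
scene orange_tape 0.54 [359.8 186.6] [ 675.2 -184.8    0. ]
scene carousel 0.85 [321.1 238.5] [496.6 113.7   0. ]
top crank_handle 0.54 [271.8 227.7] [434.1 271.1 103. ]
top crank_handle 0.31 [211.6 218.9] [461.2 435.1 103. ]
top crank_mark 0.74 [271.7 225.4] [445.  276.6  58. ]
top crank_mark 0.27 [208.8 217.3] [471.4 454.7  58. ]
top hatch_center 0.8 [358.6 208.1] [494.4  27.4  22. ]
top hatch_center 0.63 [332.2 211.3] [486.5 104.5  22. ]
top ink_pot 0.29 [359.  209.1] [491.4  26.3  22. ]
top latch_nub 0.73 [265.9 212.2] [476.3 286.8 106. ]
top latch_nub 0.58 [378.7 201.3] [500.2 -20.7 106. ]
top stapler 0.97 [208.6 216.5] [481.1 470.7   0. ]
top orange_tape 0.7 [437.1 156.7] [ 649.7 -217.2    0. ]
top carousel 0.58 [329.2 210.2] [492.9 112.8   0. ]
```

View pics/scene0.png

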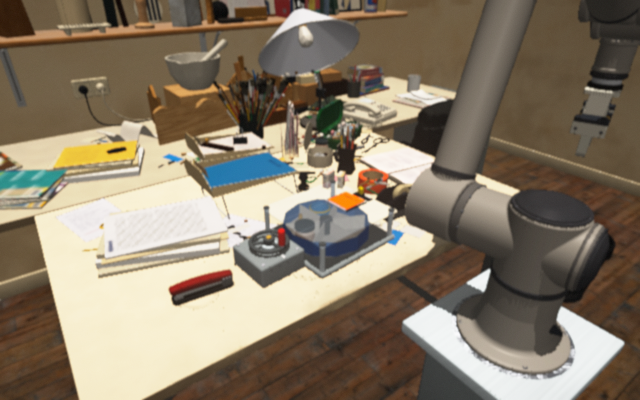

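View pics/top0.png

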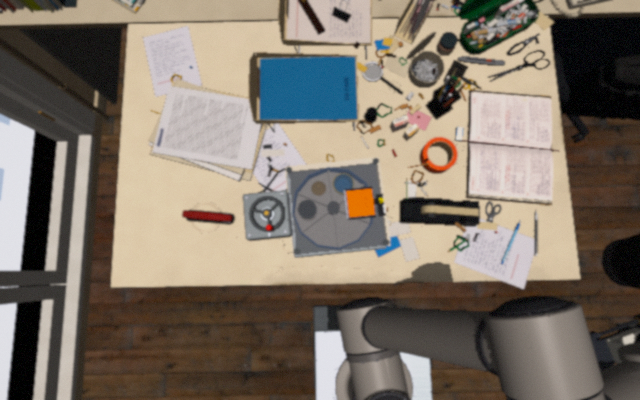

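```bash
python3 - <<'E'
import cv2
a=cv2.imread("pics/scene0.png")[150:310,170:400];cv2.imwrite("pics/scene0c.png",cv2.resize(a,(800,556),interpolation=cv2.INTER_CUBIC))
a=cv2.imread("pics/top0.png")[150:270,240:400];cv2.imwrite("pics/top0c.png",cv2.resize(a,(800,600),interpolation=cv2.INTER_CUBIC))
E
```

```text
(no output)
```

View pics/scene0c.png

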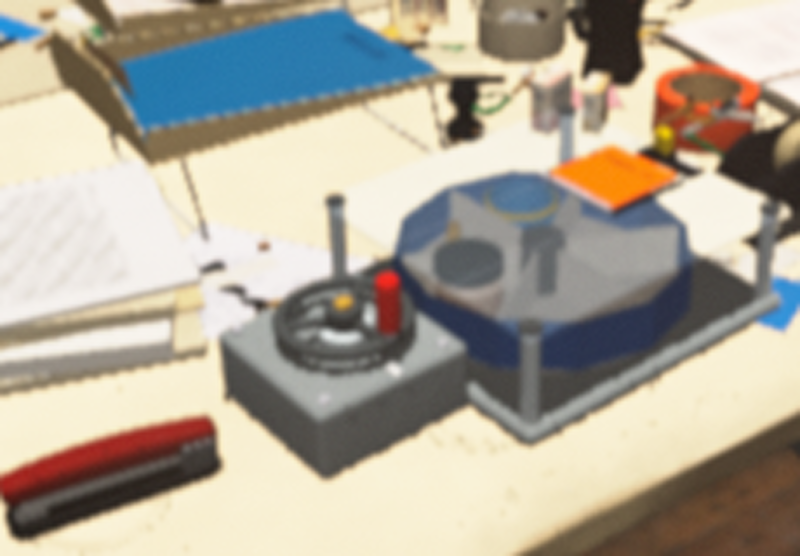

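View pics/top0c.png

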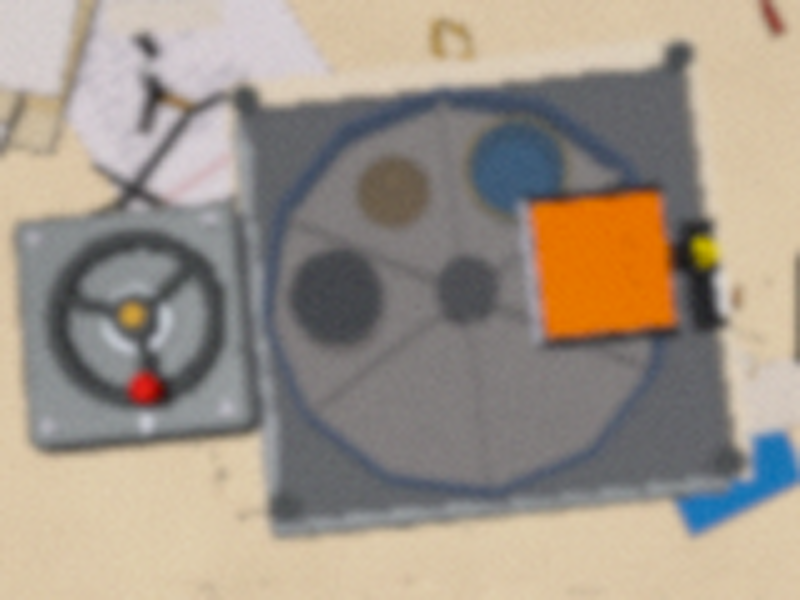

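The ink pot shows at about (515,170) in the enlarged top view, 60° anticlockwise of the hatch at (600,265). So it needs one clockwise turn. The handle at (145,388) is already near the mark at (147,425). I'll move over for a wrist look.

```bash
python3 -m jog '[0.0515,-0.0184,-0.01,0, 0.0515,-0.0184,-0.01,0, 0.0515,-0.0184,-0.01,0, 0.0515,-0.0184,-0.01,0, 0.0515,-0.0184,-0.01,0, 0.0515,-0.0184,-0.01,0, 0.0217,-0.0456,-0.0044,0, 0.0217,-0.0456,-0.0044,0, 0.0217,-0.0456,-0.0044,0, 0.0217,-0.0456,-0.0044,0, 0.0217,-0.0456,-0.0044,0, 0.0217,-0.0456,-0.0044,0]'
python3 -m jog '[0.0217,-0.0456,-0.0044,0, 0.0217,-0.0456,-0.0044,0, 0.0217,-0.0456,-0.0044,0, 0,0,0,-0.17, 0,0,0,-0.17, 0,0,0,-0.17, 0,0,0,-0.17, 0,0,0,-0.17, 0,0,0,-0.17, 0,0,0,-0.17, 0,0,0,-0.17]'
python3 - <<'E'
from h import *
s=state();print({k:np.round(v,3).tolist() for k,v in s.items()})
im=snapshot("wrist");cv2.imwrite("pics/w1.png",im)
print(np.round(camera_params("wrist")["extrinsics"],3))
E
```

```text
time_s: 2.5
tool_pos: [461.3, 2.1, 313.4]
ee_rot: [[0.952, 0.307, 0.001], [0.307, -0.952, -0.0], [0.001, 0.0, -1.0]]
contact_force: [0.8, -0.7, -0.7]
grip_width: 0.999
time_s: 3.88
tool_pos: [481.3, 150.7, 326.3]
ee_rot: [[-0.106, 0.994, -0.0], [0.994, 0.106, -0.0], [-0.0, -0.0, -1.0]]
contact_force: [-0.7, -0.8, -0.0]
grip_width: 1.003
{'time_s': 3.875, 'q': [0.151, 0.244, 1.388, -0.0, 1.509, 0.045], 'joint_vel': [0.0, -0.001, -0.0, -0.002, 0.002, -1.349], 'joint_torque': [-0.006, -39.776, -26.314, 0.079, 0.033, 1.804], 'tool_pos': [481.253, 150.709, 326.277], 'ee_rot': [[-0.106, 0.994, -0.0], [0.994, 0.106, -0.0], [-0.0, -0.0, -1.0]], 'contact_force': [-0.715, -0.784, -0.035], 'wrist_torque': [0.012, -0.114, -0.013], 'grip_width': 1.003}
[[ 9.94000e-01 -1.08000e-01 -3.30000e-02  4.71618e+02]
 [ 1.13000e-01  9.53000e-01  2.82000e-01  2.26970e+02]
 [ 0.00000e+00 -2.84000e-01  9.59000e-01  4.85284e+02]
 [ 0.00000e+00  0.00000e+00  0.00000e+00  1.00000e+00]]
```

View pics/w1.png

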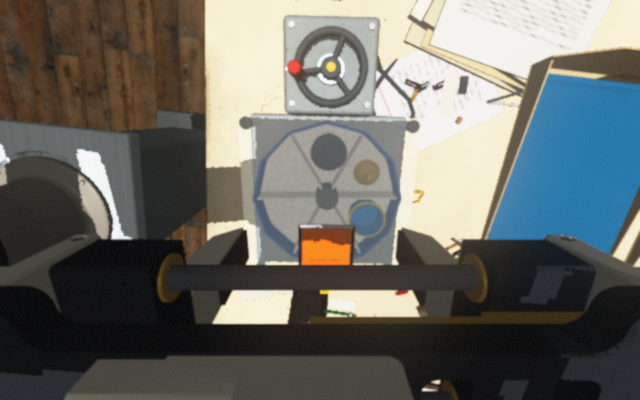

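```bash
python3 - <<'E'
from h import *
s=state();print(np.round(s["tool_pos"],1),np.round(s["ee_rot"],3)[0], s["joint_vel"])
im=snapshot("wrist");cv2.imwrite("pics/w2.png",im)
cv2.imwrite("pics/w2c.png",cv2.resize(im[5:275,215:435],None,fx=2.2,fy=2.2,interpolation=cv2.INTER_CUBIC))
cv2.imwrite("pics/w2d.png",cv2.resize(im[5:125,265:425],None,fx=5,fy=5,interpolation=cv2.INTER_CUBIC))
Z=dict(wheel_center=73,crank_handle=103,crank_mark=58,hatch_center=22,ink_pot=22,latch_nub=106,carousel=0)
for n,z in Z.items():
    for r in pinpoint("wrist",n)[:2]: print(n,round(r["p"],2),np.round(r["uv"],1),np.round(atz("wrist",r["uv"],z),1))
E
```

```text
[481.2 150.7 326.3] [-0.113  0.994 -0.   ] [ 3.91184953e-04  5.68020691e-06  3.46900103e-04 -6.86300230e-04
 -4.27118464e-05  2.76697056e-01]
wheel_center 0.94 [333.5  68.7] [482.9 287.4  73. ]
crank_handle 0.75 [297.7  72.2] [437.8 274.6 103. ]
crank_mark 0.9 [297.9  71.8] [433.9 280.7  58. ]
hatch_center 0.76 [324.1 230. ] [496.5  29.7  22. ]
latch_nub 0.4 [326.2 285.4] [505.  -27.1 106. ]
carousel 0.93 [325.9 190.3] [493.2  97.4   0. ]
```

View pics/w2c.png

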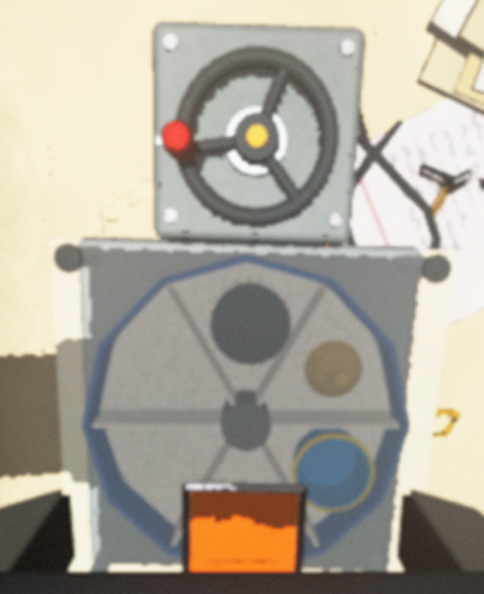

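View pics/w2d.png

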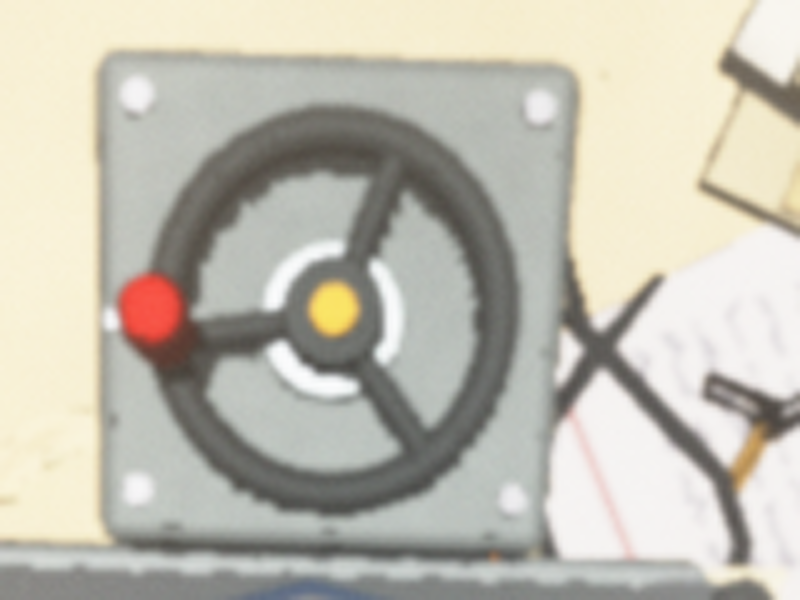

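```bash
python3 - <<'E'
from h import *
f=lambda x,y:(x/5+265,y/5+5)
g=lambda x,y:(x/2.2+215,y/2.2+5)
for n,uv,z in [("rimc",f(336,309),76),("hub",f(334,307),85),("handletop",f(152,306),124),("markline",f(110,318),58),("rimL",f(152,309),76),("rimR",f(520,309),76),("rimT",f(336,105),78),("rimB",f(330,512),78),
 ("postL",g(69,257),94),("postR",g(436,268),94),("s1",f(137,94),60),("s2",f(540,106),60),("s3",f(137,490),60),("s4",f(513,498),60),("lidL",g(185,488),94),("lidR",g(305,488),94),("drumhub",g(245,420),80),("pot",g(334,470),62),("potfloor",g(334,470),22)]:
    print(n,np.round(atz("wrist",uv,z),1))
T=np.array(camera_params("wrist")["extrinsics"]);print(T[:3,3])
E
```

```text
rimc [480.6 289.1  76. ]
hub [479.9 288.2  85. ]
handletop [436.3 278.1 124. ]
markline [418.1 283.2  58. ]
rimL [431.5 284.2  76. ]
rimR [529.7 294.   76. ]
rimT [475.3 336.6  78. ]
rimB [484.6 237.3  78. ]
postL [372.4 207.1  94. ]
postR [597.9 223.1  94. ]
s1 [422.1 338.7  60. ]
s2 [529.9 346.6  60. ]
s3 [429.1 238.3  60. ]
s4 [537.3 246.9  60. ]
lidL [454.9  61.8  94. ]
lidR [536.7  70.   94. ]
drumhub [491.4 110.1  80. ]
pot [561.2  73.3  62. ]
potfloor [569.6  58.8  22. ]
[472.70056194 227.08316629 485.29084254]
```

```bash
python3 -m jog '[0.0439,-0.0101,0,0, 0.0439,-0.0101,0,0, 0.0439,-0.0101,0,0, 0,0,0.045,0, 0,0,0.045,0, 0,0,0.045,0, 0,0,0.041,0, 0,0,0,0, 0,0,0,0]' 0.4 12
python3 - <<'E'
from h import *
s=state();print(np.round(s["tool_pos"],1),np.round(s["ee_rot"],3).tolist())
im=snapshot("wrist");cv2.imwrite("pics/w3.png",im)
for n,z in dict(crank_handle=103,wheel_center=73,crank_mark=58).items():
    for r in pinpoint("wrist",n)[:2]: print(n,round(r["p"],2),np.round(r["uv"],1),np.round(atz("wrist",r["uv"],z),1))
tp=s["tool_pos"];R=np.array(s["ee_rot"]);print(proj("wrist",tp),proj("wrist",[tp[0],tp[1],94]))
E
```

```text
time_s: 5.45
tool_pos: [438.9, 279.1, 151.8]
ee_rot: [[-0.1, 0.995, 0.002], [0.995, 0.1, 0.001], [0.001, 0.002, -1.0]]
contact_force: [0.5, -0.6, 0.5]
grip_width: 0.398
[438.9 279.1 151.8] [[-0.1, 0.995, 0.002], [0.995, 0.1, 0.001], [0.001, 0.002, -1.0]]
crank_handle 0.63 [316.4 219.6] [434.4 275.2 103. ]
wheel_center 0.77 [369.8 198.6] [480.3 288.2  73. ]
crank_mark 0.82 [317.2 194.6] [433.3 282.9  58. ]
[323.54355324 242.73616978] [322.90213757 211.77125784]
```

View pics/w3.png

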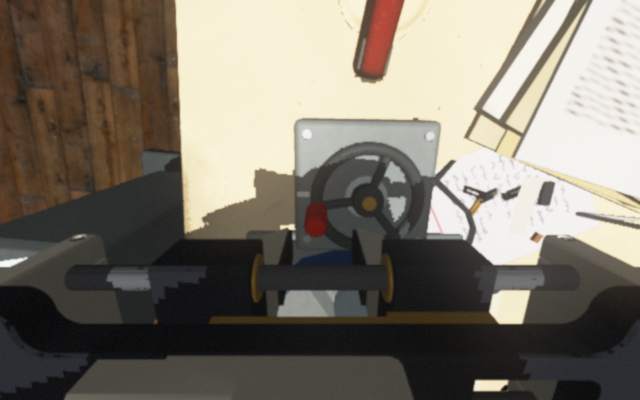

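```bash
python3 -m jog '[-0.0017,-0.0032,0,0, 0,0,0.02,0, 0,0,0.02,0, 0,0,0.017,0, 0,0,0,0]' 
python3 -m jog '[0,0,0,0, 0,0,0,0, 0,0,0,0, 0,0,0,0]' 0 12
python3 - <<'E'
from h import *
s=state();print(s["time_s"],np.round(s["tool_pos"],1),np.round(s["contact_force"],1),s["grip_width"]*92)
snapshot("wrist");im=snapshot("wrist");cv2.imwrite("pics/w4.png",im)
E
```

```text
time_s: 6.28
tool_pos: [434.1, 276.3, 92.6]
ee_rot: [[-0.101, 0.995, -0.002], [0.995, 0.101, -0.001], [-0.001, -0.002, -1.0]]
contact_force: [0.2, 0.0, 1.0]
grip_width: 0.402
time_s: 6.78
tool_pos: [434.4, 276.6, 94.0]
ee_rot: [[-0.101, 0.995, -0.0], [0.995, 0.101, -0.0], [-0.0, -0.0, -1.0]]
contact_force: [-3.4, -0.8, 6.2]
grip_width: 0.19
6.775 [434.4 276.6  94. ] [-3.4 -0.8  6.2] 17.488665977288726
```

View pics/w4.png

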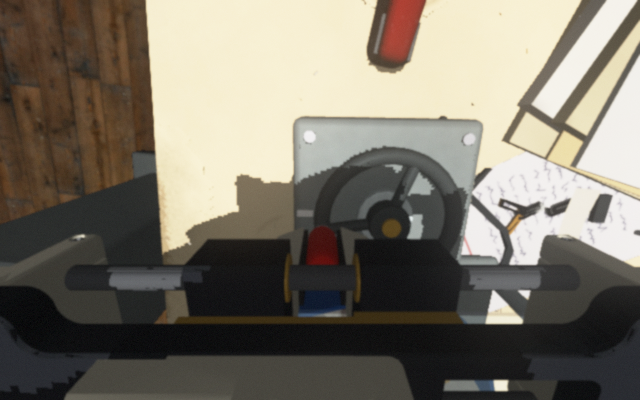

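The pads hold the handle at 17.5 mm wide. Next I work out the circle rows.

```bash
cat > circ.py <<'E'
import sys
from h import *
C=np.array([480.2,288.3])
def seg(th0,th1,n=12,r=45.,C=C):
    s=state();p=np.array(s["tool_pos"])[:2];R=np.array(s["ee_rot"])[:2,:2]
    print("tcp",np.round(s["tool_pos"],1),"F",np.round(s["contact_force"],1),"ang",np.degrees(np.arctan2(*(p-C)[::-1])),"rad",np.linalg.norm(p-C))
    acc=np.zeros(2);out=[]
    for i in range(1,n+1):
        t=np.radians(th0+(th1-th0)*i/n);q=C+r*np.array([np.cos(t),np.sin(t)])
        w=np.round(R.T@(q-p)/1000,4); d=np.round(w-acc,4);acc=acc+d;out.append("%.4f,%.4f,0,0"%tuple(d))
    print("["+", ".join(out)+"]")
if __name__=="__main__": seg(float(sys.argv[1]),float(sys.argv[2]),int(sys.argv[3]))
E
python3 circ.py 194.3 71 12
```

```text
tcp [434.4 276.6  94. ] F [-3.7 -0.6  5. ] ang -165.66944911663575 rad 47.22096927802607
[0.0084,0.0017,0,0, 0.0080,0.0010,0,0, 0.0077,0.0024,0,0, 0.0072,0.0037,0,0, 0.0063,0.0049,0,0, 0.0054,0.0060,0,0, 0.0043,0.0069,0,0, 0.0029,0.0075,0,0, 0.0016,0.0079,0,0, 0.0001,0.0080,0,0, -0.0013,0.0080,0,0, -0.0027,0.0076,0,0]
```

```bash
python3 -m jog '[0.0084,0.0017,-0.001,0, 0.0080,0.0010,0,0, 0.0077,0.0024,0,0, 0.0072,0.0037,0,0, 0.0063,0.0049,0,0, 0.0054,0.0060,0,0, 0.0043,0.0069,0,0, 0.0029,0.0075,0,0, 0.0016,0.0079,0,0, 0.0001,0.0080,0,0, -0.0013,0.0080,0,0, -0.0027,0.0076,0,0]'; python3 circ.py 71 -52 12
```

```text
time_s: 8.38
tool_pos: [495.2, 329.2, 94.1]
ee_rot: [[-0.101, 0.995, -0.002], [0.995, 0.101, -0.003], [-0.003, -0.002, -1.0]]
contact_force: [-5.2, -8.9, 2.3]
grip_width: 0.188
tcp [495.2 329.2  94.1] F [-5.2 -8.9  2.3] ang 69.82833495293205 rad 43.591363998923065
[-0.0023,0.0068,0,0, -0.0052,0.0061,0,0, -0.0062,0.0051,0,0, -0.0070,0.0040,0,0, -0.0076,0.0026,0,0, -0.0080,0.0012,0,0, -0.0080,-0.0002,0,0, -0.0079,-0.0016,0,0, -0.0074,-0.0030,0,0, -0.0069,-0.0043,0,0, -0.0059,-0.0054,0,0, -0.0049,-0.0064,0,0]
```

```bash
python3 -m jog '[-0.0038,0.0068,0,0, -0.0052,0.0061,0,0, -0.0062,0.0051,0,0, -0.0070,0.0040,0,0, -0.0076,0.0026,0,0, -0.0080,0.0012,0,0, -0.0080,-0.0002,0,0, -0.0079,-0.0016,0,0, -0.0074,-0.0030,0,0, -0.0069,-0.0043,0,0, -0.0059,-0.0054,0,0, -0.0049,-0.0064,0,0]'; python3 circ.py -52 -175.7 12
```

```text
time_s: 9.88
tool_pos: [507.9, 253.5, 94.2]
ee_rot: [[-0.1, 0.995, -0.0], [0.995, 0.1, 0.001], [0.001, -0.0, -1.0]]
contact_force: [-2.5, 4.3, -2.5]
grip_width: 0.192
tcp [507.9 253.5  94.2] F [-2.5  4.3 -2.5] ang -51.44104636290129 rad 44.494809384751164
[-0.0043,-0.0073,0,0, -0.0024,-0.0077,0,0, -0.0009,-0.0081,0,0, 0.0006,-0.0080,0,0, 0.0019,-0.0079,0,0, 0.0034,-0.0073,0,0, 0.0046,-0.0067,0,0, 0.0057,-0.0057,0,0, 0.0067,-0.0046,0,0, 0.0073,-0.0033,0,0, 0.0079,-0.0020,0,0, 0.0080,-0.0005,0,0]
```

```bash
python3 -m jog '[-0.0043,-0.0073,0,0, -0.0024,-0.0077,0,0, -0.0009,-0.0081,0,0, 0.0006,-0.0080,0,0, 0.0019,-0.0079,0,0, 0.0034,-0.0073,0,0, 0.0046,-0.0067,0,0, 0.0057,-0.0057,0,0, 0.0067,-0.0046,0,0, 0.0073,-0.0033,0,0, 0.0079,-0.0020,0,0, 0.0080,-0.0005,0,0]';python3 -m jog '[0,0,0,0, 0,0,0,0]'; python3 - <<'E'
from h import *
for c in ("top","scene","wrist"):
    im=snapshot(c);cv2.imwrite(f"pics/{c}5.png",im)
    for n,z in dict(crank_handle=103,ink_pot=22,crank_mark=58,hatch_center=22).items():
        for r in pinpoint(c,n)[:1]: print(c,n,round(r["p"],2),np.round(r["uv"],1),np.round(atz(c,r["uv"],z),1))
a=cv2.imread("pics/scene5.png")[150:310,170:400];cv2.imwrite("pics/scene5c.png",cv2.resize(a,(800,556),interpolation=cv2.INTER_CUBIC))
a=cv2.imread("pics/top5.png")[150:270,240:400];cv2.imwrite("pics/top5c.png",cv2.resize(a,(800,600),interpolation=cv2.INTER_CUBIC))
E
```

```text
time_s: 11.38
tool_pos: [433.2, 284.4, 94.2]
ee_rot: [[-0.101, 0.995, -0.004], [0.995, 0.101, -0.001], [-0.001, -0.004, -1.0]]
contact_force: [-3.5, -1.5, -1.9]
grip_width: 0.192
time_s: 11.62
tool_pos: [433.2, 284.8, 94.2]
ee_rot: [[-0.101, 0.995, -0.004], [0.995, 0.101, -0.0], [0.0, -0.004, -1.0]]
contact_force: [-6.0, 0.4, -1.6]
grip_width: 0.187
top crank_mark 0.24 [436.4 156.6] [ 634.9 -199.    58. ]
scene crank_handle 0.44 [279.1 240.4] [424.1 289.  103. ]
scene crank_mark 0.5 [325.3 237.7] [424.1 154.8  58. ]
scene hatch_center 0.46 [269.5 239.3] [547.9 247.1  22. ]
wrist crank_handle 0.74 [321.  252.5] [432.1 282.5 103. ]
wrist crank_mark 0.95 [323.4 222.8] [433.5 283.6  58. ]
```

View pics/scene5c.png

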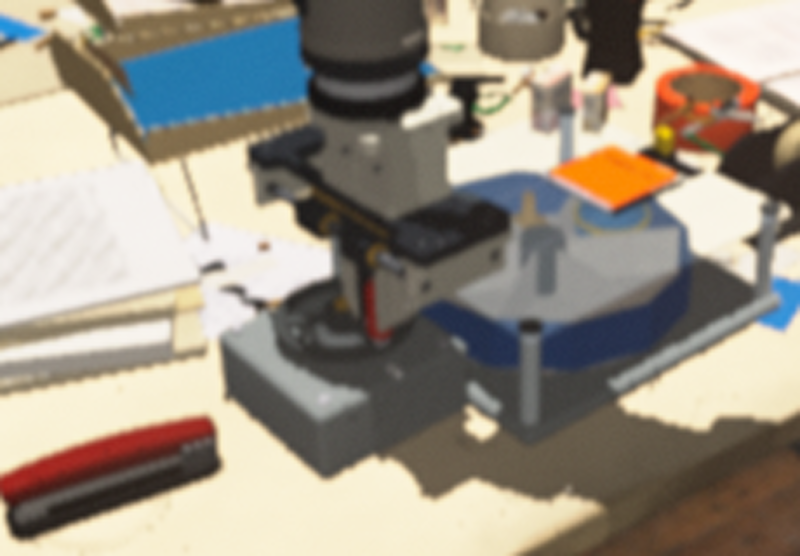

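View pics/top5c.png

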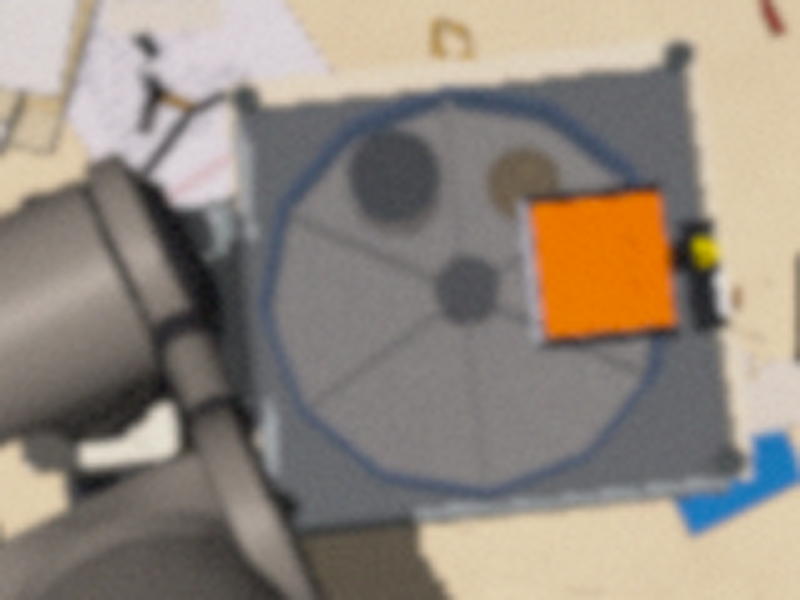

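View pics/wrist5.png

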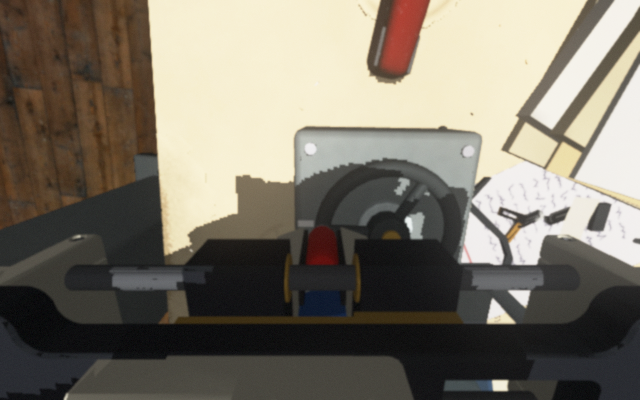

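The ink pot now lies under the hatch, with its yellow rim showing just below the orange lid in the scene view. Jar and bell have moved on one place, and the handle is at the mark. I release it and rise.

```bash
python3 -m jog '[0,0,0,0, 0,0,0,0, 0,0,0,0]' 0.4
python3 -m jog '[0,0,-0.02,0, 0,0,-0.04,0, 0,0,-0.045,0, 0,0,-0.045,0, 0,0,-0.04,0, 0,0,-0.03,0, 0,0,0,0, 0,0,0,0]' 
python3 - <<'E'
from h import *
s=state();print(np.round(s["tool_pos"],1))
im=snapshot("wrist");cv2.imwrite("pics/w6.png",im)
cv2.imwrite("pics/w6c.png",cv2.resize(im[100:300,220:480],None,fx=3,fy=3,interpolation=cv2.INTER_CUBIC))
for n,z in dict(crank_handle=103,wheel_center=73,crank_mark=58).items():
    for r in pinpoint("wrist",n)[:1]: print(n,round(r["p"],2),np.round(r["uv"],1),np.round(atz("wrist",r["uv"],z),1))
E
```

```text
time_s: 12.75
tool_pos: [435.9, 284.6, 94.7]
ee_rot: [[-0.101, 0.995, 0.001], [0.995, 0.101, 0.001], [0.0, 0.001, -1.0]]
contact_force: [-0.3, -0.0, 0.3]
grip_width: 0.396
time_s: 13.75
tool_pos: [435.2, 284.2, 313.4]
ee_rot: [[-0.101, 0.995, -0.001], [0.995, 0.101, -0.001], [-0.001, -0.001, -1.0]]
contact_force: [0.6, -0.2, -0.7]
grip_width: 0.399
[435.2 284.2 313.4]
crank_handle 0.73 [322.  175.3] [434.1 281.9 103. ]
wheel_center 0.83 [354.1 167.3] [479.7 291.9  73. ]
crank_mark 0.85 [321.7 167. ] [433.6 284.9  58. ]
```

View pics/w6c.png

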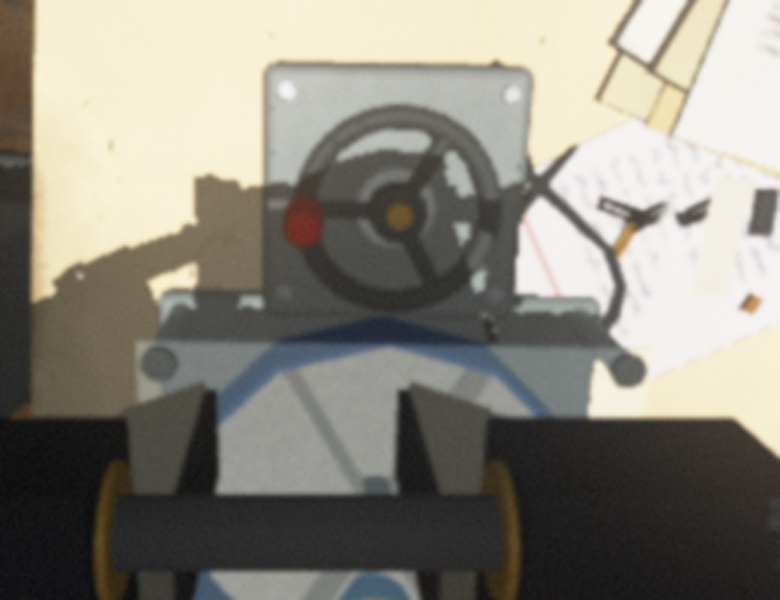

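```bash
python3 -m jog '[-0.05,0.0037,0,0, -0.05,0.0037,0,0, -0.05,0.0037,0,0, -0.05,0.0037,0,0, -0.05,0.0037,0,0, -0.05,0.0037,0.015,0, -0.05,0.0037,0.015,0, -0.05,0.0037,0.02,0, 0,0,0,0, 0,0,0,0]' 0
python3 - <<'E'
from h import *
s=state();print(np.round(s["tool_pos"],1),np.round(s["ee_rot"],3).tolist(),s["grip_width"])
im=snapshot("wrist");cv2.imwrite("pics/w7.png",im)
for n,z in dict(latch_nub=106,ink_pot=22,hatch_center=22).items():
    for r in pinpoint("wrist",n)[:2]: print(n,round(r["p"],2),np.round(r["uv"],1),np.round(atz("wrist",r["uv"],z),1))
E
```

```text
time_s: 15.2
tool_pos: [505.1, -110.2, 264.1]
ee_rot: [[-0.1, 0.995, -0.001], [0.995, 0.1, 0.001], [0.001, -0.001, -1.0]]
contact_force: [-0.2, 1.0, -0.1]
grip_width: 0.005
[ 505.1 -110.2  264.1] [[-0.1, 0.995, -0.001], [0.995, 0.1, 0.001], [0.001, -0.001, -1.0]] 0.0054483977913130175
latch_nub 0.89 [330.  109.2] [505.1 -27.1 106. ]
```

View pics/w7.png

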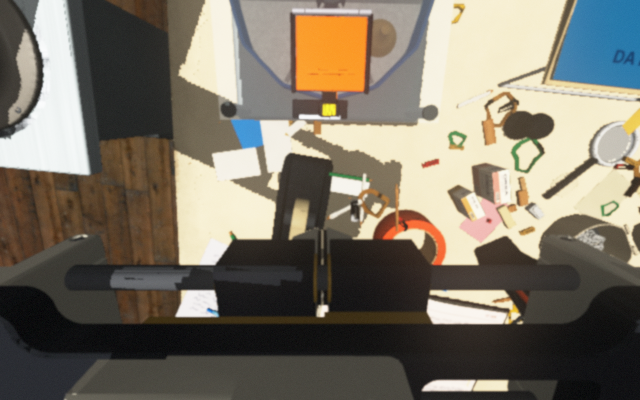

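```bash
python3 -m jog '[0.026,0.0153,0,0, 0.026,0.0153,0,0, 0.026,0.0153,0,0, 0,0,0.045,0, 0,0,0.045,0, 0,0,0.03,0, 0,0,0,0, 0,0,0,0]' 0
python3 - <<'E'
from h import *
im=snapshot("wrist");cv2.imwrite("pics/w8.png",im)
for n,z in dict(latch_nub=106).items():
    for r in pinpoint("wrist",n)[:2]: print(n,round(r["p"],2),np.round(r["uv"],1),np.round(atz("wrist",r["uv"],z),1))
im=snapshot("scene");cv2.imwrite("pics/s8.png",cv2.resize(im[110:270,250:480],(800,556),interpolation=cv2.INTER_CUBIC))
E
```

```text
time_s: 16.4
tool_pos: [544.0, -28.1, 145.9]
ee_rot: [[-0.102, 0.995, 0.003], [0.995, 0.102, -0.001], [-0.001, 0.002, -1.0]]
contact_force: [-0.6, -0.3, 0.9]
grip_width: 0.007
```

View pics/w8.png

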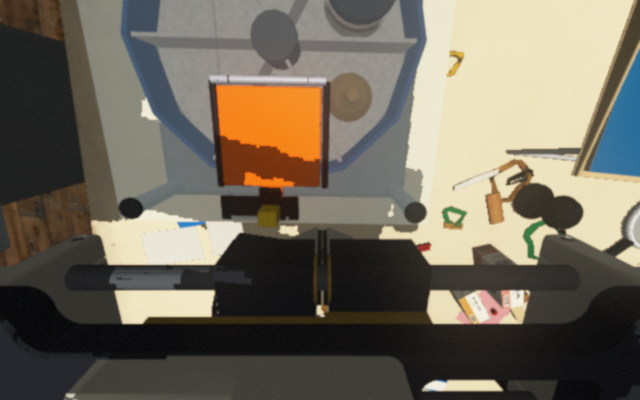

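View pics/s8.png

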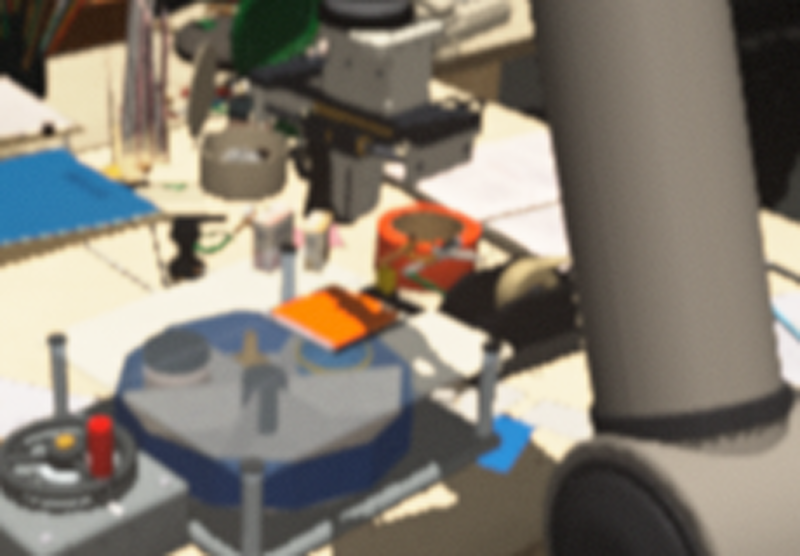

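```bash
python3 -m jog '[0,0,0.022,0, 0,0,0.021,0, 0,0,0,0]' 
python3 -m jog '[0.0001,-0.004,0,0, 0.0001,-0.004,0,0, 0,-0.003,0,0, 0.0001,-0.003,0,0]' 
python3 -m jog '[0.0001,-0.003,0,0, 0.0001,-0.003,0,0]' 
python3 -m jog '[0.0001,-0.003,0,0, 0.0001,-0.003,0,0]'
```

```text
time_s: 16.92
tool_pos: [542.5, -28.3, 101.0]
ee_rot: [[-0.101, 0.995, -0.002], [0.995, 0.101, 0.0], [0.0, -0.002, -1.0]]
contact_force: [-0.2, -0.1, 0.3]
grip_width: 0.003
time_s: 17.42
tool_pos: [529.0, -29.6, 101.7]
ee_rot: [[-0.101, 0.995, 0.001], [0.995, 0.101, -0.0], [-0.0, 0.001, -1.0]]
contact_force: [0.5, 0.0, 0.0]
grip_width: 0.007
time_s: 17.68
tool_pos: [523.4, -30.0, 101.5]
ee_rot: [[-0.101, 0.995, 0.001], [0.995, 0.101, -0.0], [-0.0, 0.001, -1.0]]
contact_force: [0.9, -1.1, 0.8]
grip_width: -0.001
time_s: 17.92
tool_pos: [517.1, -30.4, 101.4]
ee_rot: [[-0.101, 0.995, 0.0], [0.995, 0.101, -0.0], [-0.0, 0.0, -1.0]]
contact_force: [1.4, -0.7, 0.7]
grip_width: 0.009
```

```bash
python3 - <<'E'
from h import *
im=snapshot("wrist");cv2.imwrite("pics/w9.png",im)
im=snapshot("top");cv2.imwrite("pics/t9.png",cv2.resize(im[150:270,300:460],(800,600),interpolation=cv2.INTER_CUBIC))
E
```

```text
(no output)
```

View pics/w9.png

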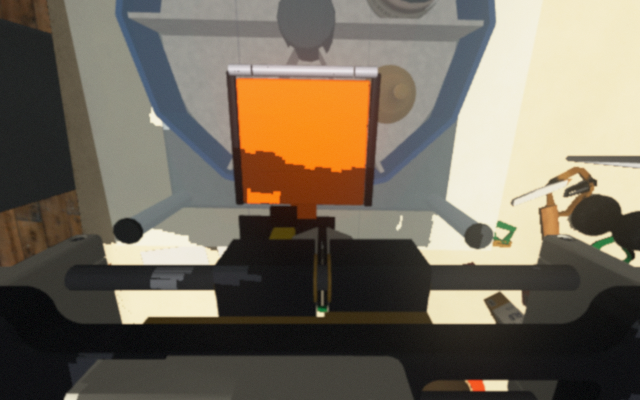

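```bash
python3 -m jog '[0.0001,-0.003,0,0, 0.0001,-0.003,0,0]' 
python3 -m jog '[0.0001,-0.003,0,0, 0.0001,-0.003,0,0, 0,0,0,0]'
python3 - <<'E'
from h import *
print(np.round(state()["contact_force"],1))
im=snapshot("wrist");cv2.imwrite("pics/w10.png",im)
E
```

```text
time_s: 18.27
tool_pos: [510.9, -30.8, 101.2]
ee_rot: [[-0.101, 0.995, -0.0], [0.995, 0.101, -0.0], [-0.0, -0.0, -1.0]]
contact_force: [1.2, -0.1, -0.9]
grip_width: 0.008
time_s: 18.65
tool_pos: [505.1, -31.2, 101.3]
ee_rot: [[-0.101, 0.995, 0.0], [0.995, 0.101, -0.0], [-0.0, 0.0, -1.0]]
contact_force: [0.9, -0.7, -0.2]
grip_width: 0.002
[ 0.9 -0.7 -0.2]
```

View pics/w10.png

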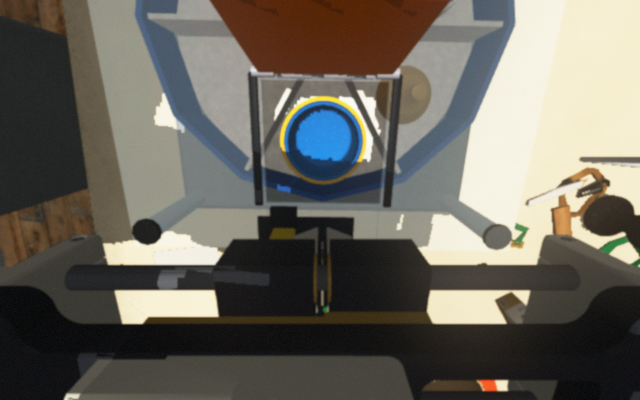

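The hatch has sprung open and the ink pot sits centred in the opening at (323,140). I back off clear of the latch, rise and check.

```bash
python3 -m jog '[0,0.006,0,0, 0,0.008,0,0, 0,0,-0.03,0, -0.02,0,-0.04,0, -0.04,0,-0.04,0, -0.04,0,-0.04,0, -0.04,0,0,0, -0.04,0,0,0, 0,0,0,0, 0,0,0,0]'
python3 - <<'E'
from h import *
print(np.round(state()["contact_force"],1))
for c in ("top","scene","wrist"):
    im=snapshot(c);cv2.imwrite(f"pics/{c}11.png",im)
    for n,z in dict(crank_handle=103,ink_pot=22,crank_mark=58,hatch_center=22,stapler=0,orange_tape=0).items():
        for r in pinpoint(c,n)[:1]: print(c,n,round(r["p"],2),np.round(r["uv"],1),np.round(atz(c,r["uv"],z),1))
a=cv2.imread("pics/scene11.png")[150:310,170:400];cv2.imwrite("pics/scene11c.png",cv2.resize(a,(800,556),interpolation=cv2.INTER_CUBIC))
a=cv2.imread("pics/top11.png")[150:270,240:400];cv2.imwrite("pics/top11c.png",cv2.resize(a,(800,600),interpolation=cv2.INTER_CUBIC))
E
```

```text
time_s: 19.95
tool_pos: [537.2, -208.3, 250.9]
ee_rot: [[-0.101, 0.995, -0.001], [0.995, 0.101, 0.001], [0.001, -0.001, -1.0]]
contact_force: [0.4, -0.1, 0.2]
grip_width: 0.003
[ 0.4 -0.1  0.2]
top crank_handle 0.69 [383.1 213.5] [466.9 -31.6 103. ]
top ink_pot 0.66 [358.4 207.8] [495.3  27.9  22. ]
top crank_mark 0.88 [271.4 228. ] [437.7 277.5  58. ]
top hatch_center 0.68 [355.9 210.1] [488.7  35.4  22. ]
top stapler 0.62 [213.  219.7] [471.3 457.4   0. ]
top orange_tape 0.71 [436.  157.4] [ 647.6 -213.7    0. ]
scene crank_handle 0.56 [277.5 237.9] [435.1 286.5 103. ]
scene crank_mark 0.8 [276.6 252.7] [440.9 288.   58. ]
scene stapler 0.93 [203.8 293.5] [472.8 467.    0. ]
scene orange_tape 0.63 [371.2 190.1] [ 632.7 -198.4    0. ]
wrist crank_mark 0.35 [396.3 177.7] [ 631.9 -200.8   58. ]
wrist orange_tape 0.78 [396.9 177.5] [ 649.8 -211.7    0. ]
```

View pics/scene11c.png

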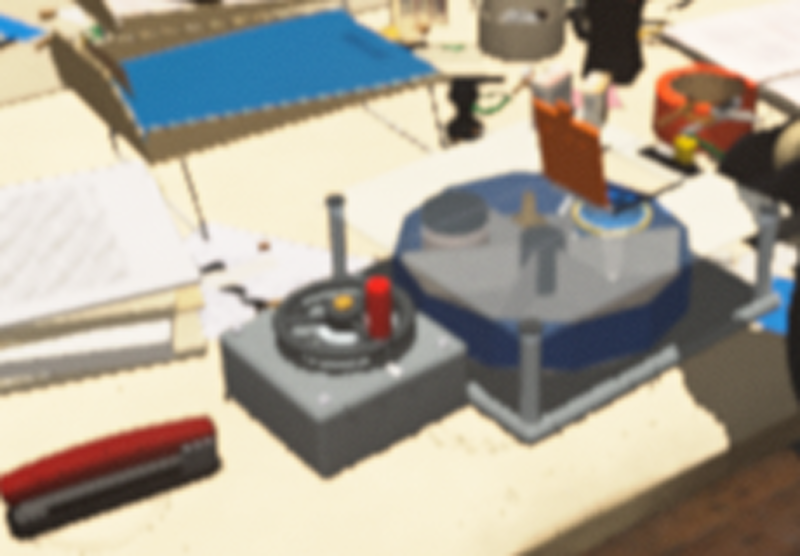

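View pics/top11c.png

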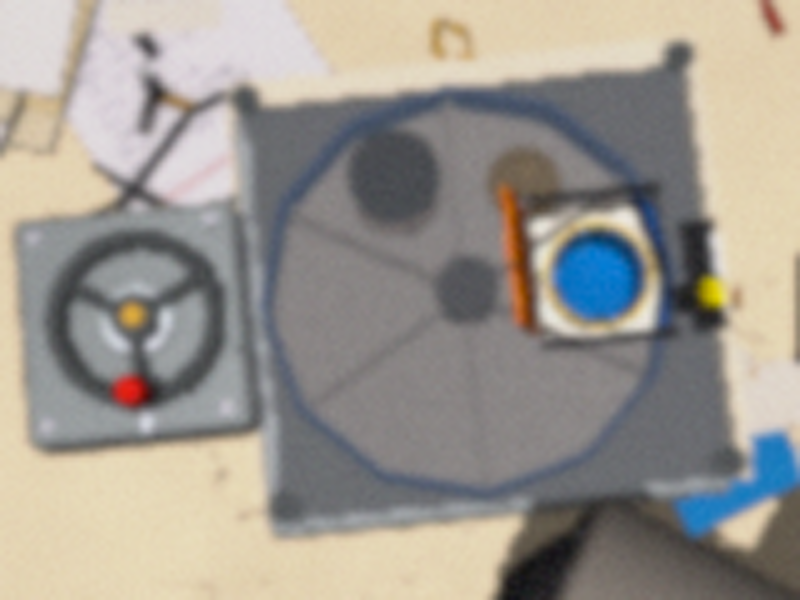

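```bash
python3 - <<'E'
from h import *
f=lambda x,y:(x/5+240,y/5+150)
for n,uv,z in [("handle before",f(145,386),120),("handle now",f(131,390),120),("hub",f(133,315),85),("white",f(147,423),58),("rimc",f(138,318),76),("pot",f(598,275),62)]: print(n,np.round(atz("top",uv,z),1))
print(proj("top",[435.1,284.6,120]),proj("top",[435.1,284.6,58]))
E
```

```text
handle before [433.9 276.6 120. ]
handle now [431.9 284.1 120. ]
hub [476.9 287.6  85. ]
white [419.3 283.1  58. ]
rimc [476.3 286.   76. ]
pot [497.5  27.7  62. ]
[266.00908397 226.80125601] [268.86566192 228.96661637]
```

```bash
python3 -c "
from station import *
print(close_job())"
```

```text
the job is handed in; nothing more can be done
None
```

The job is done and handed in at about 20 s of the 72 s allowed. I gripped the red handle and led it one clockwise turn plus about 9° to its mark, which brought the ink pot under the shut hatch. I then pushed the yellow latch towards the near edge with closed fingers, the hatch sprang open, and I drew the arm clear.

- **Crank handle:** it measured about 3 mm from its mark in the last top picture.
- **Ink pot:** it measured about 2 mm from the hatch centre.
- **Hatch lid:** it stands upright in both the top and scene pictures; I did not measure its angle.
- **Stapler and tape:** they look unmoved in the scene pictures, and the arm did not go near either while it was low. The networks' positions for them differed by 10–20 mm between looks, which I took as noise.
- **Robot:** clear of everything, with contact force near zero.

One network result disagreed: in the last top picture it took the latch nub for the crank handle. I rejected that after checking the picture by eye.

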